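# Ready the balance demonstration

### The arm

A 7-joint arm with a two-finger parallel gripper is mounted at the origin on the work surface. World frame = base frame: x ahead of the robot, y to its left, z up, the work surface at z = 0. Lengths are in m, angles in rad, forces in N, time in s.
With the tool pointing down it reaches from about 0.425 to 0.925 m from the base axis. Payload 6.8 kg.
Tool frame: the origin (TCP) lies midway between the tips of the shut fingers; the grasp point (between the pads) lies 19 mm behind it; x points along the fingers, y is the direction in which the jaws open and shut, and the axes are right-handed (so a half turn about x gives the same grasp; the last joint's range is limited). The gripper opens to 85 mm and grips with 20 to 120 N. Pads are 22 mm wide; open, the fingers measure 114 mm over their backs; the gripper's body (76 mm by 85 mm) begins 54 mm behind the grasp point. The pads swing forward as they close: fully open they stand 13 mm farther back than shut.
Start: joints at [0.994, 0.477, 0.022, 1.555, -0.011, 1.109, -0.083], TCP at [0.305, -0.602, 0.231] pointing down, gripper open.
Joint ranges: [-2.96, 2.96], [-0.34, 2.1], [-1.41, 1.46], [0.24, 2.44], [-1.37, 4.51], [0.17, 1.92], [-2.96, 2.96]. Speed limits (rad/s): [2.39, 2.39, 3.14, 3.14, 3.14, 3.14, 3.14].

### API

Orientations are given as a rotation vector (axis times angle).
In Python, from bench import r, viewer, nets gives the robot as it stands.
- The arm moves only by the shell command python3 -m pendant 'ROWS' [FORCE]. ROWS is JSON, one flat list of numbers, 5 for each row, row after row: the finger opening in mm, from 0 to 85.4, then the shift along the tool's x, y, z in mm, then the turn about the tool's x in rad. A call has 1 to 20 rows; each row shifts and turns the commanded pose from where the row before left it, along the tool's axes as they then stand; what a row does not reach is not made up. A row lasts 1/8 s, in which the tool goes at most 62.5 mm and 10.7 degrees, less where a joint would pass 70% of its speed; a pose out of reach is approached as far as the arm can. A call with a gripper value outside its range is refused whole. The fingers move at their own pace and stop on an object; FORCE is the grip in N (left out, the last holds). Time passes only in rows, so rows that do not move let the fingers close. It gives the time, the measured TCP pose, the force and the opening at its end, in the units of the state.
- r.get_obs(): the state, without advancing time (a new reading comes with each control period).
- viewer.grab_frame(name): name is "scene" or "top" or "wrist"; returns (picture, depth): 420x560x3 uint8, red, green, blue; 420x560 float32, m along the optical axis (not along the pixel's ray), 0 where there is no reading.
- viewer.calibration(name): a dict with "mtx" (3x3 intrinsics, pixels), "distortion" ([k1, k2, p1, p2, k3] as OpenCV has them; the pictures are not rectified), "world_to_cam" (4x4, takes a point from world to camera coordinates). Camera axes: x right, y up, looking along -z (the intrinsics and any distortion apply to the point x, -y, -z); pixel columns grow to the right and rows downward; lengths in m; the calibration is good to about 2 mm. A picture is of the moment at which its call begins: read the wrist's pose just before it. calibration takes no time and is no camera call; for the wrist camera it gives the pose at the moment of the call.
- r.hand_in(): hands the job in, once; it reports no verdict.
Trained networks look in the newest picture that a camera, given by its name, has taken for a name from the list of things; names that differ only in an ending like _2 or _b are one class to them, and where a whole thing is asked for, a point or a joint stands for the part that bears it (a point fixed in the world has none). Each returns a list of dicts, best first, with "score" (0 to 1); they miss things now and then, are a little off and sometimes report something else, mostly with a low value. They report only what shows in the picture. A call takes as long as a camera call. They do not tell look-alikes from the thing itself.
- nets.look_for(name, camera): "location" ([x, y, z] in m, in world coordinates, good to about 4 mm: the middle of the surface that is visible of it).
- nets.silhouettes(name, camera): "mask" (420x560 bool, what is visible of it).
The state is a dict: "clock": time; "joints": joint angles; "qvel": joint speeds; "tau": joint torques, N m; "tcp_pos": TCP position; "orientation": TCP orientation; "contact_force": force on the tool from outside, world axes, zero at the start; "moment": the same for the moment, N m; "grip_width": finger opening in m.
Only numpy, scipy, OpenCV 4.12 (cv2) and the standard library are available. Lean on these libraries where they do the work, as an engineer would, in place of code of your own. Each camera call takes 0.05 s, during which the arm holds its last target. There are 200 camera calls.

### The job

Get the balance demonstration ready: lay the cork sheet squarely on the centre of the pedestal's steel plate, long side along long side, and let go of it. Then grip the offset lever by its bar at its balance point, lift it without tipping it, and hold it level and still across the pedestal, its balance point over the middle of the plate, with the bar about 4 cm clear above the cork. Finish while still holding it there, touching neither cork nor pedestal with it, and leave the other things on the table alone.

Things in the scene. Friction and masses are not known exactly. Their poses are not given: they have to be found in the camera images.
- lever: offset lever, 0.6 kg: dark iron hub (upright cylinder, 40 mm across, 40 tall, axis at x = -63.5 mm) on an aluminium bar 20 mm wide, 16 thick, ending at x = +218.5 mm; foot 18 mm across under it at x = 209.5. Stands on hub and foot; bar 22 to 38 mm above the underside. Origin in the plane of the underside, below the balance point; x from hub to foot, z up. Starts left or right of the pedestal
- lever_balance (a point): the lever's balance point: in the bar's middle (30 mm above the underside), 63.5 mm from the hub's axis towards the foot; axes as the lever's. Not marked: the five black dots on the bar's top are 50 mm apart, the first 50 mm from the hub's axis
- cork: brown rubberised cork sheet, loose, 25 g: 56 mm (x) by 90 mm (y), 8 mm thick; origin in the centre of its underside, z up. Starts lying on the wooden rest, on the other side of the pedestal from the lever, overhanging the rest by about 10 mm all round
- rest: fixed pale wooden block that carries the cork sheet at the start, 36 mm (x) by 70 mm (y), 40 mm tall; origin in the centre of its underside
- pedestal: fixed blue balance pedestal: base 110 (x) by 130 (y) by 12 mm, column 26 by 60 mm, steel top plate 40 (x) by 96 (y) by 8 mm, its top 60 mm above the table; origin in the centre of the underside, z up. Cork goes with its long side along the plate's long side (y), overhanging each long edge by 8 mm; the lever goes across, bar along the pedestal's x axis, either way round
- plate_top (a point): centre of the top face of the pedestal's steel plate, 60 mm above the table; same axes as the pedestal
- ball_center (a point): centre of an orange ball, 40 mm across, sitting in a small black ring on the table; leave alone
- cap: white bottle cap lying on the table, 32 mm across, 12 mm tall; loose, leave alone; origin on the underside
- scissors: scissors with black finger loops, lying flat, about 180 mm long, 10 mm high; loose, leave alone; origin on the underside
Not all that is in view belongs to the job. Of the things shaped like the cork, the brown one is meant.

How it is judged:
On the way, in this order (a step that is already met when the one before it is completed fails the run):
1. the cork sheet lies flat, centred and square on the pedestal's plate, let go, with the lever still unlifted (horizontal distance between cork and plate_top below 0.015 m and z of cork in the frame of plate_top between -0.003 and 0.003 m and angle between cork's own z axis and vertical below 0.06 rad and angle between the x axis of cork and the x axis of pedestal, either way round below 0.17 rad and contact force between the fingers and cork below 0.05 N and height (world z) of lever below 0.01 m), for 0.2 s.
2. the lever is gripped near its balance point and lifted clear of the table, level (contact force between the fingers and lever above 2 N and x of the grasp point in the frame of lever_balance between -0.025 and 0.025 m and height (world z) of lever above 0.03 m and angle between lever's own z axis and vertical below 0.12 rad), for 0.2 s.
At the end, for the whole second after the job is handed in: Cork flat on the plate (15 mm, 10 deg), untouched by the fingers. Lever gripped within 25 mm of its balance point, still, level (4 deg), across the plate (10 deg, either way round), balance point within 20 mm of plate centre, bar 15 to 70 mm above the cork, touching neither cork nor pedestal (horizontal distance between cork and plate_top below 0.015 m and z of cork in the frame of plate_top between -0.003 and 0.003 m and angle between cork's own z axis and vertical below 0.06 rad and angle between the x axis of each of cork, lever and the x axis of pedestal, either way round below 0.17 rad and contact force between each of the fingers, lever and cork below 0.05 N and contact force between the fingers and lever above 2 N and x of the grasp point in the frame of lever_balance between -0.025 and 0.025 m and z of lever_balance in the frame of plate_top between 0.031 and 0.086 m and horizontal distance between lever_balance and plate_top below 0.02 m and angle between lever's own z axis and vertical below 0.07 rad and contact force between lever and pedestal below 0.05 N and linear speed of lever below 0.02 m/s and angular speed of lever below 0.1 rad/s); the arm keeps its last pose, push and grip.
It fails at once if the cap or the scissors are moved more than 30 mm (distance of any of cap, scissors from where it was at the start of the episode above 0.03 m).
It fails at once if the ball is knocked off its ring (moved more than 15 mm) (distance of ball_center from where it was at the start of the episode above 0.015 m).
It fails at once if the lever is tipped more than 23 degrees (angle between lever's own z axis and vertical above 0.4 rad).
It also fails if it takes over 59 s, if anything falls off the work surface, if the arm or the gripper's body presses on something with over 40 N, if the wrist force passes 120 N, or if a joint passes its speed limit or range.

## Working session

There is one attempt and no reset: what is moved stays moved. The work goes in short steps, Python scripts to look and compute and a shell command to move; the robot and the scene stay as the last step left them, time stands still between calls to the robot, and variables do not carry over. Pictures are saved under pics/ and viewed, about 8 in all and at most 12, crops included, and the job is handed in when it is done.

```bash
ls; mkdir -p pics
cat > h.py <<'E'
import numpy as np, cv2
from bench import r, viewer, nets
from scipy.spatial.transform import Rotation as R
def world(name, depth, rows, cols):
    c=viewer.calibration(name); K=np.array(c["mtx"]); D=np.array(c["distortion"]); T=np.linalg.inv(np.array(c["world_to_cam"]))
    p=cv2.undistortPoints(np.stack([cols,rows],-1).astype(np.float64).reshape(-1,1,2),K,D).reshape(-1,2)
    z=depth[rows,cols].astype(float)
    P=np.stack([p[:,0]*z,-p[:,1]*z,-z,np.ones_like(z)],-1)
    return (P@T.T)[:,:3]
def proj(name,pts):
    c=viewer.calibration(name); W=np.array(c["world_to_cam"])
    P=np.c_[np.atleast_2d(pts),np.ones(len(np.atleast_2d(pts)))]@W.T
    q=P[:,:3]*[1,-1,-1]
    return cv2.projectPoints(q,np.zeros(3),np.zeros(3),np.array(c["mtx"]),np.array(c["distortion"]))[0].reshape(-1,2)
E
python3 - <<'E'
from h import *
for n in("top","scene"):
    p,d=viewer.grab_frame(n); cv2.imwrite(f"pics/{n}0.png",p[...,::-1]); np.save(f"{n}0.npy",d)
    for k in("lever","cork","pedestal","rest","ball_center","cap","scissors"):
        print(n,k,[(round(x["score"],2),np.round(x["location"],3).tolist()) for x in nets.look_for(k,n)][:4])
o=r.get_obs(); print(o["clock"],o["tcp_pos"],R.from_rotvec(o["orientation"]).as_matrix().round(3))
E
```

```text
pics
top lever [(0.62, [0.568, 0.266, 0.034])]
top cork [(0.97, [0.525, -0.331, 0.048]), (0.7, [0.408, -0.287, 0.008]), (0.68, [0.649, -0.364, 0.008]), (0.61, [0.544, -0.459, 0.006])]
top pedestal [(0.84, [0.521, 0.034, 0.01])]
top rest [(0.16, [0.389, -0.002, 0.04])]
top ball_center [(0.68, [0.385, -0.003, 0.039]), (0.29, [0.573, 0.268, 0.037])]
top cap []
top scissors [(0.73, [0.768, -0.072, 0.008])]
scene lever [(0.59, [0.604, 0.263, 0.038])]
scene cork [(0.84, [0.414, -0.282, 0.009]), (0.81, [0.527, -0.326, 0.049]), (0.78, [0.552, -0.46, 0.006]), (0.58, [0.651, -0.36, 0.007])]
scene pedestal [(0.8, [0.544, 0.036, 0.015])]
scene rest [(0.55, [0.54, -0.326, 0.015]), (0.44, [0.769, -0.066, 0.006])]
scene ball_center [(0.49, [0.399, 0.001, 0.037]), (0.49, [0.542, 0.039, 0.011])]
scene cap [(0.64, [0.416, -0.138, 0.013])]
scene scissors [(0.96, [0.766, -0.068, 0.006])]
0.8 [ 0.30501193 -0.60217242  0.23131637] [[ 0.     0.452 -0.892]
 [-0.    -0.892 -0.452]
 [-1.     0.    -0.   ]]
```

View pics/top0.png

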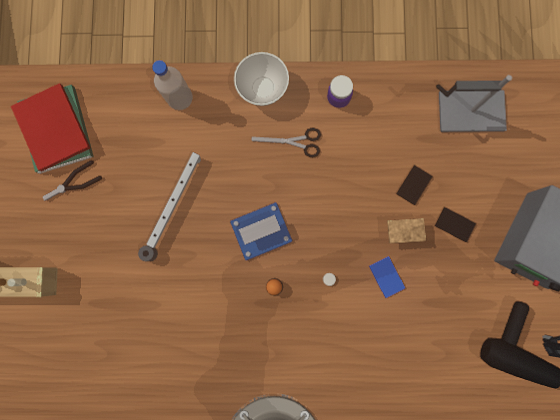

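The top view shows four cork-shaped sheets: granular brown at (407,231) on the rest, black at (414,185) and (455,225), and blue at (387,277). The brown one at (407,231) fits, because it is raised to z≈0.048. The lever runs from its hub at (147,253) to its foot at (195,157). The pedestal is at (261,231), the ball at (274,287), the cap at (329,280) and the scissors at (290,140).

Run:
```python
from h import *
a=cv2.imread("pics/top0.png"); d=np.load("top0.npy")
cr=cv2.resize(a[130:300,130:300],None,fx=3.5,fy=3.5,interpolation=cv2.INTER_CUBIC)
c2=cv2.resize(a[170:300,360:480],None,fx=2,fy=2,interpolation=cv2.INTER_CUBIC)
cv2.imwrite("pics/crop1.png",c2)
rr,cc=np.mgrid[0:420,0:560]; P=world("top",d,rr.ravel(),cc.ravel())
def rect(m,n):
    q=P[m]; (c,s,ang)=cv2.minAreaRect((q[:,:2]*1000).astype(np.float32)); print(n,m.sum(),"c",np.round(c,1),"size",np.round(s,1),"ang",round(ang,1),"z",np.median(q[:,2]).round(4), "px",cc.ravel()[m].mean().round(),rr.ravel()[m].mean().round())
def near(x,y,ra): return np.hypot(P[:,0]-x,P[:,1]-y)<ra
z=P[:,2]
rect(near(.525,-.331,.075)&(z>.04)&(z<.06),"cork")
rect(near(.525,.034,.1)&(z>.053)&(z<.07),"plate")
rect(near(.525,.034,.1)&(z>.006)&(z<.02),"base")
m=near(.57,.266,.2)&(z>.03)&(z<.048); rect(m,"lever")
hub=near(.57,.266,.2)&(z>.036); 
q=P[m]; vx,vy,x0,y0=cv2.fitLine((q[:,:2]).astype(np.float32),cv2.DIST_HUBER,0,.001,.001).ravel(); print("line",vx,vy,x0,y0)
t=(q[:,0]-x0)*vx+(q[:,1]-y0)*vy; print("t",t.min(),t.max())
s=-(q[:,0]-x0)*vy+(q[:,1]-y0)*vx
for k in np.arange(t.min(),t.min()+.06,.005):
  w=(t>=k)&(t<k+.005); print(round(k,3),s[w].min().round(4),s[w].max().round(4))
print("ends",np.array([x0,y0])+np.array([vx,vy])*t.min(),np.array([x0,y0])+np.array([vx,vy])*t.max())
# dots
g=cv2.cvtColor(a,cv2.COLOR_BGR2GRAY); 
print("ball",P[near(.385,-.003,.05)&(z>.02)].mean(0)); print("cap",P[near(.416,-.138,.03)&(z>.007)].mean(0))
```

```text
cork 835 c [ 523.3 -330.6] size [56.1 91.4] ang 3.3 z 0.0478 px 406.0 230.0
plate 634 c [527.2  33.6] size [40.4 96. ] ang 22.0 z 0.0601 px 260.0 229.0
base 1533 c [528.6  25.4] size [172.9 177.3] ang 56.4 z 0.0121 px 261.0 231.0
lever 1077 c [586.8 258.9] size [ 40.  300.9] ang 62.3 z 0.0382 px 168.0 210.0
line 0.90146875 -0.43284425 0.5782018 0.26719293
t -0.1390242137374484 0.162204097275182
-0.139 -0.0113 0.0108
-0.134 -0.0154 0.0177
-0.129 -0.0173 0.0191
-0.124 -0.019 0.0209
-0.119 -0.0192 0.0189
-0.114 -0.0177 0.0172
-0.109 -0.0139 0.0142
-0.104 -0.008 0.0108
-0.099 -0.0085 0.0108
-0.094 -0.0092 0.0111
-0.089 -0.0083 0.009
-0.084 -0.0092 0.0105
ends [0.45287579 0.32736876] [0.7244237  0.19698382]
ball [ 0.38611441 -0.00093514  0.04024305]
cap [ 0.40457205 -0.13945753  0.01203511]
```

View pics/crop1.png

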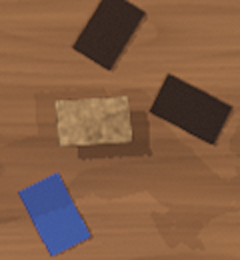

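The crop confirms it: the granular brown sheet lies on the pale rest, and the other sheets are black or blue and flat on the table. The measured sizes match the specs (cork 56x91 mm with its top at 48 mm, plate 40x96 mm with its top at 60 mm, lever 301 mm). Next I'll move above the cork.

```bash
python3 -m pendant '[85,0,-18,-39.7,0, 85,0,-18,-39.7,0, 85,0,-18,-39.7,0, 85,0,-18,-39.7,0, 85,0,-18,-39.7,0, 85,0,-18,-39.7,0, 85,0,-18,-39.7,0, 85,0,-18,-39.7,0, 85,0,0,0,-0.1656, 85,0,0,0,-0.1656, 85,0,0,0,-0.1656, 85,0,0,0,-0.1656, 85,0,0,0,-0.1656, 85,0,0,0,-0.1656, 85,0,0,0,-0.1656, 85,20,0,0,0, 85,0,0,0,0, 85,0,0,0,0]' 20
cat >> h.py <<'E'
def pose():
    o=r.get_obs(); M=R.from_rotvec(o["orientation"]).as_matrix()
    print("t",round(o["clock"],2),"tcp",np.round(o["tcp_pos"],4),"yang",np.degrees(np.arctan2(M[1,1],M[0,1])).round(2),"down",M[:,0].round(3),"w",round(o["grip_width"],4),"F",np.round(o["contact_force"],1))
    return np.array(o["tcp_pos"]),M
def rect(P,m,n):
    q=P[m]; (c,s,ang)=cv2.minAreaRect((q[:,:2]*1000).astype(np.float32)); print(n,m.sum(),"c",np.round(c,1),"size",np.round(s,1),"ang",round(ang,1),"z",np.median(q[:,2]).round(4))
def cloud(name,fn=None):
    p,d=viewer.grab_frame(name)
    if fn: cv2.imwrite(f"pics/{fn}.png",p[...,::-1])
    rr,cc=np.mgrid[0:420,0:560]; P=world(name,d,rr.ravel(),cc.ravel()); P[d.ravel()==0]=-1; return P
def near(P,x,y,ra): return np.hypot(P[:,0]-x,P[:,1]-y)<ra
def togo(t,M,x,y,z,ang):
    d=M.T@(np.array([x,y,z])-t)*1000; a=np.degrees(np.arctan2(M[1,1],M[0,1]))
    print("go mm",d.round(1),"turn",np.radians(a-ang).round(3))
E
python3 - <<'E'
from h import *
t,M=pose(); P=cloud("wrist","w1"); rect(P,near(P,.523,-.331,.075)&(P[:,2]>.042)&(P[:,2]<.056),"cork")
togo(t,M,.5233,-.3306,.022,3.3)
print(r.get_obs()["joints"])
E
```

```text
clock: 3.05
tcp_pos: [0.5235, -0.3304, 0.2119]
orientation: [1.167, 1.235, -1.167]
contact_force: [0.0, 0.5, 0.0]
grip_width: 0.0851
t 3.05 tcp [ 0.5235 -0.3304  0.2119] yang 3.26 down [ 0. -0. -1.] w 0.0851 F [0.  0.5 0. ]
cork 5178 c [ 522.9 -329.3] size [56.1 89.2] ang 3.5 z 0.048
go mm [189.9  -0.3   0.2] turn -0.001
[ 0.69641868  0.42271069 -0.31040485  1.69893066  0.14578783  1.04155386
  0.39505512]
```

View pics/w1.png

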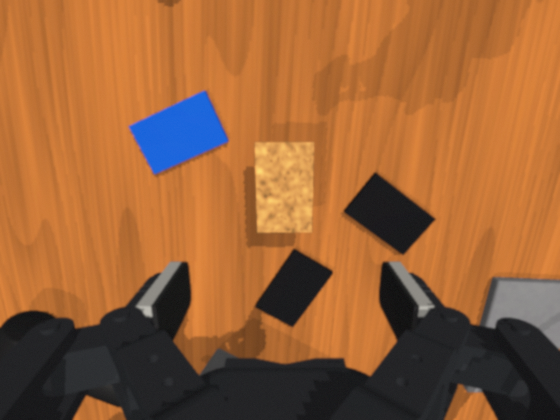

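The wrist view shows the brown cork at (284,187), square to the jaws. I'll descend and grip across its 56 mm side.

```bash
python3 -m pendant '[85,30,0,0,0, 85,30,0,0,0, 85,30,0,0,0, 85,30,0,0,0, 85,25,0,0,0, 85,20,0,0,0, 85,15,0,0,0, 85,10,0,0,0, 85,0,0,0,0, 50,0,0,0,0, 50,0,0,0,0, 50,0,0,0,0, 50,0,0,0,0, 50,0,0,0,0, 50,0,0,0,0, 50,0,0,0,0]' 20
python3 - <<'E'
from h import *
pose()
E
```

```text
clock: 5.1
tcp_pos: [0.5238, -0.3305, 0.0222]
orientation: [1.167, 1.234, -1.167]
contact_force: [0.2, 1.5, 5.6]
grip_width: 0.0557
t 5.1 tcp [ 0.5238 -0.3305  0.0222] yang 3.27 down [ 0.001 -0.001 -1.   ] w 0.0557 F [0.2 1.5 5.6]
```

```bash
python3 -m pendant '[50,-10,0,0,0, 50,-20,0,0,0, 50,-30,0,0,0, 50,-30,0,0,0, 50,-30,0,0,0, 50,-20,0,0,0, 50,0,0,0,0, 50,0,0,0,0]'
python3 - <<'E'
from h import *
t,M=pose(); P=cloud("wrist","w2"); q=P-t; L=q@M  # tool frame
m=(abs(L[:,1])<.024)&(abs(L[:,2])<.05)&(L[:,0]>-.045)&(L[:,0]<.02)
print(m.sum()); Q=L[m]; print("tool-frame x",np.percentile(Q[:,0],[5,50,95]).round(4),"z ext",np.percentile(Q[:,2],[1,99]).round(4),"y",np.percentile(Q[:,1],[1,99]).round(4))
A=np.c_[Q[:,1:],np.ones(len(Q))]; print(np.linalg.lstsq(A,Q[:,0],rcond=None)[0])
E
```

```text
clock: 6.1
tcp_pos: [0.5226, -0.33, 0.1604]
orientation: [1.167, 1.237, -1.168]
contact_force: [-0.8, 0.4, 0.3]
grip_width: 0.0554
t 6.1 tcp [ 0.5226 -0.33    0.1604] yang 3.27 down [-0.001  0.001 -1.   ] w 0.0554 F [-0.8  0.4  0.3]
21144
tool-frame x [-0.0262 -0.0253 -0.0242] z ext [-0.0457  0.0311] y [-0.0235  0.0235]
[-0.00371022 -0.00548451 -0.02525532]
```

View pics/w2.png

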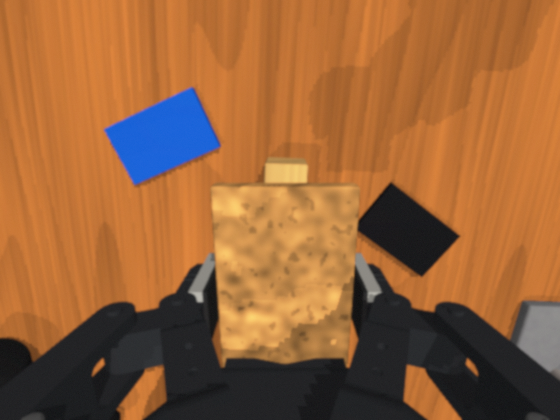

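The cork is held flat, with its underside 17 mm above the TCP. Next I'll carry it over the plate.

```bash
python3 -m pendant '[50,0,1,-15,0, 50,0,2,-30,0, 50,0,2.2,-31.7,0, 50,0,2.2,-31.7,0, 50,0,2.2,-31.7,0, 50,0,2.2,-31.7,0, 50,0,2.2,-31.7,0, 50,0,2.2,-31.7,0, 50,0,2.2,-31.7,0, 50,0,2.2,-31.7,0, 50,0,2,-30,0, 50,0,2,-20,0, 50,0,1,-14,0, 50,0,0,0,-0.109, 50,0,0,0,-0.109, 50,0,0,0,-0.109, 50,0,0,0,0, 50,0,0,0,0]'
python3 - <<'E'
from h import *
t,M=pose(); togo(t,M,.5272,.0336,.0437,22)
P=cloud("wrist"); L=(P-t)@M
m=(abs(L[:,1])<.024)&(abs(L[:,2])<.05)&(L[:,0]>-.045)&(L[:,0]<.02); Q=L[m]
print("tool-frame x",np.percentile(Q[:,0],[5,50,95]).round(4),"z ext",np.percentile(Q[:,2],[1,99]).round(4),np.linalg.lstsq(np.c_[Q[:,1:],np.ones(len(Q))],Q[:,0],rcond=None)[0].round(4))
E
```

```text
clock: 8.4
tcp_pos: [0.5279, 0.0332, 0.1611]
orientation: [0.923, 1.366, -0.924]
contact_force: [-0.6, 0.0, -0.1]
grip_width: 0.0552
t 8.4 tcp [0.5279 0.0332 0.1611] yang 21.89 down [-0. -0. -1.] w 0.0552 F [-0.6  0.  -0.1]
go mm [117.4  -0.4  -0.6] turn -0.002
tool-frame x [-0.0267 -0.0258 -0.0247] z ext [-0.0455  0.0312] [-0.0041 -0.0055 -0.0258]
```

```bash
python3 -m pendant '[50,20,0,0,0, 50,25,0,0,0, 50,25,0,0,0, 50,20,0,0,0, 50,12,0,0,0, 50,8,0,0,0, 50,4,0,0,0, 50,4,0,0,0, 50,0,0,0,0, 50,0,0,0,0, 85,0,0,0,0, 85,0,0,0,0, 85,0,0,0,0, 85,0,0,0,0, 85,0,0,0,0, 85,0,0,0,0]'
python3 - <<'E'
from h import *
t,M=pose()
E
```

```text
clock: 10.45
tcp_pos: [0.5281, 0.0333, 0.0433]
orientation: [0.922, 1.367, -0.922]
contact_force: [-0.3, 0.2, 0.1]
grip_width: 0.085
t 10.45 tcp [0.5281 0.0333 0.0433] yang 22.01 down [-0.  0. -1.] w 0.085 F [-0.3  0.2  0.1]
```

```bash
python3 -m pendant '[85,-10,0,0,0, 85,-25,0,0,0, 85,-35,0,0,0, 85,-40,0,0,0, 85,-40,0,0,0, 85,-20,0,0,0, 85,0,0,0,0, 85,0,0,0,0]'
python3 - <<'E'
from h import *
t,M=pose(); P=cloud("wrist","w3"); m=near(P,.527,.0336,.075)&(P[:,2]>.05); rect(P,m&(P[:,2]<.08),"cork"); print(np.percentile(P[m][:,2],[2,98]))
rect(P,near(P,.527,.034,.1)&(P[:,2]>.008)&(P[:,2]<.02),"base")
togo(t,M,.5280,.2914,.16,64.4)
E
```

```text
clock: 11.45
tcp_pos: [0.5275, 0.0331, 0.2127]
orientation: [0.921, 1.367, -0.922]
contact_force: [-0.7, 0.0, -0.2]
grip_width: 0.0852
t 11.45 tcp [0.5275 0.0331 0.2127] yang 22.01 down [-0.001 -0.    -1.   ] w 0.0852 F [-0.7  0.  -0.2]
cork 6127 c [526.8  35.6] size [56.1 94.1] ang 22.0 z 0.0673
[0.06659861 0.30964367]
base 5878 c [525.5  34.3] size [110.3 127.9] ang 22.0 z 0.0114
go mm [  52.6   97.3 -239.3] turn -0.74
```

View pics/w3.png

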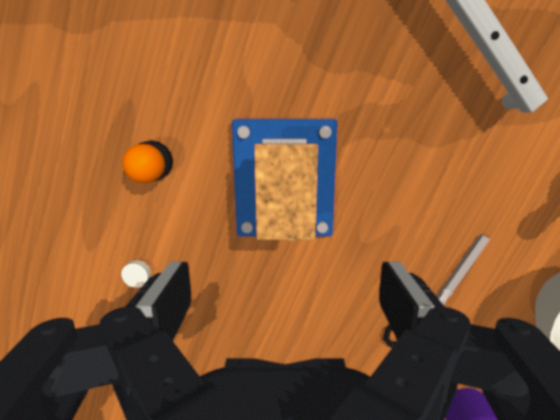

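The cork lies flat and square, with a thin sliver of plate showing at (285,140). I'll measure it more precisely, cork only, while moving on towards the lever.

```bash
python3 - <<'E'
from h import *
t,M=pose(); P=cloud("wrist"); m=near(P,.527,.0336,.075)&(P[:,2]<.08); rect(P,m&(P[:,2]>.0635),"cork only"); rect(P,m&(P[:,2]>.05)&(P[:,2]<.0625),"plate sliver")
print((P[m&(P[:,2]>.05)&(P[:,2]<.0625)][:,:2].mean(0)))
E
python3 -m pendant '[85,0,4,-10,0, 85,0,8,-20,0, 85,0,11.2,-27.4,0, 85,0,11.2,-27.4,0, 85,0,11.2,-27.4,0, 85,0,11.2,-27.4,0, 85,0,11.2,-27.4,0, 85,0,11.2,-27.4,0, 85,0,11.2,-27.4,0, 85,0,5,-11,0, 85,0,2,-6.5,0, 85,0,0,0,-0.148, 85,0,0,0,-0.148, 85,0,0,0,-0.148, 85,0,0,0,-0.148, 85,0,0,0,-0.148, 85,0,0,0,0, 85,0,0,0,0]'
python3 - <<'E'
from h import *
t,M=pose(); P=cloud("wrist","w4"); z=P[:,2]
m=near(P,.57,.266,.2)&(z>.031)&(z<.048); q=P[m]
vx,vy,x0,y0=cv2.fitLine((q[:,:2]).astype(np.float32),cv2.DIST_HUBER,0,.001,.001).ravel(); 
if vx<0: vx,vy=-vx,-vy
tt=(q[:,0]-x0)*vx+(q[:,1]-y0)*vy; print("dir",np.degrees(np.arctan2(vy,vx)),"len",np.ptp(tt),"z",np.median(q[:,2]))
e0=np.array([x0,y0])+np.array([vx,vy])*tt.min(); e1=np.array([x0,y0])+np.array([vx,vy])*tt.max()
u=np.array([vx,vy]); print(e0,e1,"bal from hub",e0+u*.0835,"from foot",e1-u*.2185)
print("balance px",proj("wrist",[[.528,.2914,.038]]))
print(r.get_obs()["joints"])
E
```

```text
t 11.5 tcp [0.5273 0.033  0.2123] yang 22.02 down [-0.002 -0.    -1.   ] w 0.0847 F [-1.2  0.1 -0.2]
cork only 5854 c [527.8  33.8] size [56. 90.] ang 21.9 z 0.0676
plate sliver 229 c [508.5  76.7] size [39.6  4.1] ang 22.3 z 0.0595
[0.50900786 0.07680392]
clock: 13.8
tcp_pos: [0.5289, 0.2909, 0.2132]
orientation: [0.353, 1.542, -0.354]
contact_force: [-0.6, 0.0, -0.2]
grip_width: 0.0852
t 13.8 tcp [0.5289 0.2909 0.2132] yang 64.19 down [-0. -0. -1.] w 0.0852 F [-0.6  0.  -0.2]
dir -25.555815 len 0.3000371741689632 z 0.03800951319737689
[0.45162831 0.32893464] [0.72231149 0.19950156] bal from hub [0.52695912 0.29291356] from foot [0.52518833 0.29376031]
balance px [[284.86338028 186.2026053 ]]
[-0.05541369  0.47768523 -0.7399769   1.71280718  0.35733946  1.09102731
  0.21374918]
```

View pics/w4.png

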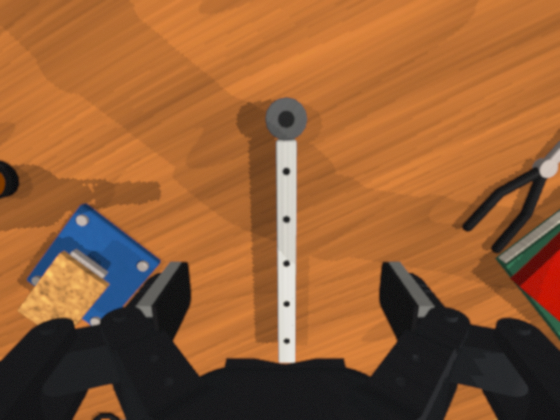

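The lever lies straight along the view: hub at (286,119), dots at rows 171, 219, 264 and so on. The balance point works out at row ~185, between dots 1 and 2, which agrees with the measurement. Next I'll descend and grip.

```bash
python3 -m pendant '[85,25,0.4,-2.1,-0.004, 85,30,0,0,0, 85,30,0,0,0, 85,30,0,0,0, 85,30,0,0,0, 85,25,0,0,0, 85,15,0,0,0, 85,10,0,0,0, 85,5,0,0,0, 85,0,0,0,0, 15,0,0,0,0, 15,0,0,0,0, 15,0,0,0,0, 15,0,0,0,0, 15,0,0,0,0, 15,0,0,0,0, 15,0,0,0,0, 15,0,0,0,0]' 70
python3 - <<'E'
from h import *
t,M=pose(); print((M.T@(np.array([.5272,.2922,0.03])-t)*1000).round(1))
E
```

```text
clock: 16.1
tcp_pos: [0.5273, 0.2933, 0.0137]
orientation: [0.348, 1.542, -0.346]
contact_force: [-0.9, 0.4, 6.3]
grip_width: 0.019
t 16.1 tcp [0.5273 0.2933 0.0137] yang 64.64 down [ 0.001  0.001 -1.   ] w 0.019 F [-0.9  0.4  6.3]
[-16.3  -1.    0.4]
```

```bash
python3 -m pendant '[15,-5,0,0,0, 15,-10,0,0,0, 15,-15,0,0,0, 15,-20,0,0,0, 15,-20,0,0,0, 15,-20,0,0,0, 15,-15,0,0,0, 15,-5,0,0,0, 15,0,0,0,0, 15,0,0,0,0, 15,0,0,0,0]'
cat >> h.py <<'E'
def lev(P,zc,c):
    z=P[:,2]; m=near(P,c[0],c[1],.23)&(abs(z-zc)<.012); q=P[m]
    # seed: drop gripper by perpendicular gating
    for it in range(4):
        f=cv2.fitLine(q.astype(np.float32),cv2.DIST_HUBER,0,.001,.001).ravel(); u=f[:3]; p0=f[3:]
        d=np.linalg.norm(np.cross(q-p0,u),axis=1); q=q[d<max(.025,.06/(it+1))]
    if u[0]<0:u=-u
    t=(q-p0)@u; print(len(q),"dir",np.degrees(np.arctan2(u[1],u[0])).round(2),"pitch",np.degrees(np.arcsin(u[2])).round(2),"ends",(p0+u*t.min()).round(4),(p0+u*t.max()).round(4),"len",np.ptp(t).round(4))
E
python3 - <<'E'
from h import *
t,M=pose(); 
for n in("wrist","top"):
    P=cloud(n,n+"5"); print(n); lev(P,t[2]+.025,t[:2])
E
```

```text
clock: 17.48
tcp_pos: [0.5266, 0.2926, 0.1226]
orientation: [0.346, 1.544, -0.348]
contact_force: [-0.6, -0.4, -5.5]
grip_width: 0.0188
t 17.48 tcp [0.5266 0.2926 0.1226] yang 64.65 down [-0.001 -0.001 -1.   ] w 0.0188 F [-0.6 -0.4 -5.5]
wrist
19846 dir -27.24 pitch -1.73 ends [0.4517 0.3299 0.1494] [0.5577 0.2753 0.1458] len 0.1192
top
825 dir -25.44 pitch -0.08 ends [0.5369 0.2854 0.1466] [0.724  0.1964 0.1463] len 0.2072
```

View pics/wrist5.png

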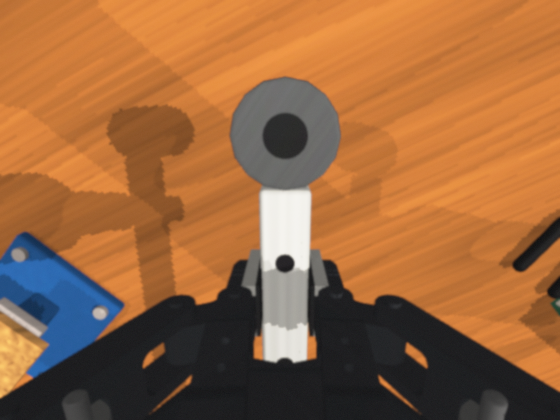

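The lever is level (the top camera gives 0.08° pitch; the wrist line fit is skewed by the hub), and the grasp is within ~2 mm of the balance point. Next I'll carry it over the pedestal, then turn it.

```bash
python3 -m pendant '[15,0,-5,2.4,0, 15,0,-10,4.7,0, 15,0,-15,7.1,0, 15,0,-20,9.5,0, 15,0,-22,10.4,0, 15,0,-22,10.4,0, 15,0,-22,10.4,0, 15,0,-22,10.4,0, 15,0,-22,10.4,0, 15,0,-22,10.4,0, 15,0,-20,9.5,0, 15,0,-15,7.1,0, 15,0,-10,4.7,0, 15,0,-6.5,3.1,0, 15,0,0,0,0, 15,0,0,0,0]'
python3 -m pendant '[15,0,0,0,-0.03, 15,0,0,0,-0.06, 15,0,0,0,-0.09, 15,0,0,0,-0.1, 15,0,0,0,-0.1, 15,0,0,0,-0.1, 15,0,0,0,-0.1, 15,0,0,0,-0.1, 15,0,0,0,-0.08, 15,0,0,0,-0.05, 15,0,0,0,-0.017, 15,0,0,0,0, 15,0,0,0,0, 15,0,0,0,0]'
python3 - <<'E'
from h import *
t,M=pose(); togo(t,M,.5275,.0336,.1001,112)
P=cloud("top","top6"); lev(P,t[2]+.025,t[:2])
print(r.get_obs()["joints"])
E
```

```text
clock: 19.58
tcp_pos: [0.5269, 0.0354, 0.1234]
orientation: [0.347, 1.543, -0.346]
contact_force: [0.3, -0.1, -6.6]
grip_width: 0.019
clock: 21.32
tcp_pos: [0.5269, 0.0346, 0.1234]
orientation: [-0.302, 1.55, 0.301]
contact_force: [0.0, 0.4, -5.9]
grip_width: 0.0187
t 21.32 tcp [0.5269 0.0346 0.1234] yang 112.02 down [ 0. -0. -1.] w 0.0187 F [ 0.   0.4 -5.9]
go mm [23.3 -1.1  0.2] turn 0.0
382 dir 21.18 pitch -0.11 ends [0.6269 0.0743 0.1478] [0.7297 0.1142 0.1476] len 0.1103
[ 0.51246726  0.5248122  -0.88691293  1.9595521   0.51852172  0.90079202
  1.31169767]
```

```bash
python3 -m pendant '[15,3,0,0,0, 15,5,0,0,0, 15,5,0,0,0, 15,5,0,0,0, 15,3,0,0,0, 15,2,0,0,0, 15,0,0,0,0, 15,0,0,0,0, 15,0,0,0,0, 15,0,0,0,0, 15,0,0,0,0, 15,0,0,0,0]'
python3 - <<'E'
from h import *
t,M=pose(); P=cloud("top"); lev(P,t[2]+.025,t[:2]); 
P=cloud("scene","s7"); m=near(P,.5275,.0337,.055)&(P[:,2]>.058)&(P[:,2]<.074); print("cork pts",m.sum(),P[m].mean(0).round(4)); lev(P,t[2]+.02,t[:2])
print(np.abs(r.get_obs()["qvel"]).max())
E
```

```text
clock: 22.88
tcp_pos: [0.5268, 0.0345, 0.1003]
orientation: [-0.302, 1.55, 0.302]
contact_force: [-0.1, -0.3, -5.9]
grip_width: 0.0189
t 22.88 tcp [0.5268 0.0345 0.1003] yang 112.02 down [ 0. -0. -1.] w 0.0189 F [-0.1 -0.3 -5.9]
374 dir 21.0 pitch -0.01 ends [0.6267 0.0745 0.1246] [0.7305 0.1143 0.1246] len 0.1113
cork pts 486 [0.5339 0.0292 0.0669]
1010 dir 21.04 pitch -0.51 ends [0.4513 0.008  0.1243] [0.7306 0.1155 0.1216] len 0.2993
0.0015084758483608167
```

View pics/s7.png

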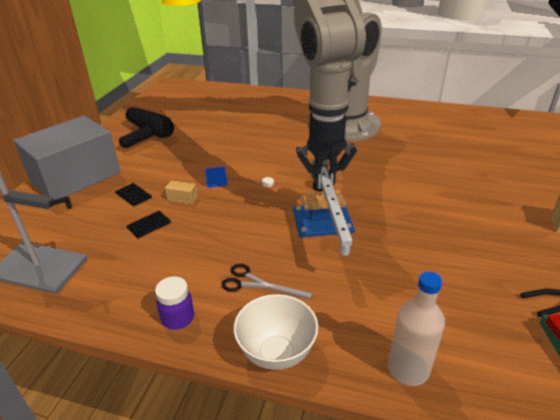

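The scene view shows the lever held level across the pedestal (bar from (322,170) to (346,250)) with the cork beneath it. Scissors and cap are undisturbed, and the ball is hidden behind the arm and was never approached. Handing in.

Run:
```python
from h import *
print(r.hand_in())
```

```text
the job is handed in; nothing more can be done
None
```

The cork is on the plate and the lever is being held level above it. I handed the job in at about 23 s of the 59 s allowed; the hand-in gave no verdict.

- **Cork:** I placed the brown sheet and let go of it. The wrist camera, before I picked up the lever, put its centre about 1 mm from the plate centre and its angle within 0.1° of the plate's. It lay flat. The last scene view still shows cork at the right height (0.067 m); with the lever above it I did not re-measure its centre.
- **Lever:** I gripped it within about 2 mm of its balance point, at 70 N. The bar is about 40 mm clear above the cork, 1° off the pedestal's axis, and the arm is still. The balance point is about 1 to 5 mm from the plate centre, depending on the camera.
- **Disagreements:** In the final check the top camera gave a pitch of 0.0° and the scene camera 0.5°. An earlier wrist-camera fit gave 1.7°, which I put down to the hub. All are inside the 4° limit.
- **Other things:** Cap and scissors look undisturbed in the last scene view. The ball was hidden behind the arm there, but no move went near it.

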